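Stage four cartons by size on the packing bench

TASK

Line up the four small brown cartons by size on the grey staging board, one to each white bay: the smallest in the bay next to the green end block, each following one a size bigger, so that the largest stands next to the red end block. Stand every carton upright, centred and squared up in its bay (it does not matter which side faces front), and let go of it. Tip none over, and leave the scanner, the tape roll and the mouse where they lie.

Things in the scene. Friction and masses are not known exactly. Their poses are not given: they have to be found in the camera images.
- carton_white_center (a point): the smallest of four closed, rigid kraft-brown cardboard cartons, with a white tape strip across its top; square footprint 44 x 44 mm, 36 mm tall, about 50 g, loose. This point is its centre, half-way up (18 mm above its underside); x and y axes square to its sides, z up to its taped top.
- carton_yellow_center (a point): the second smallest of four closed, rigid kraft-brown cardboard cartons, with a yellow tape strip across its top; square footprint 50 x 50 mm, 54 mm tall, about 90 g, loose. This point is its centre, half-way up (27 mm above its underside); x and y axes square to its sides, z up to its taped top.
- carton_blue_center (a point): the second largest of four closed, rigid kraft-brown cardboard cartons, with a blue tape strip across its top; square footprint 56 x 56 mm, 72 mm tall, about 140 g, loose. This point is its centre, half-way up (36 mm above its underside); x and y axes square to its sides, z up to its taped top.
- carton_black_center (a point): the largest of four closed, rigid kraft-brown cardboard cartons, with a black tape strip across its top; square footprint 62 x 62 mm, 90 mm tall, about 200 g, loose. This point is its centre, half-way up (45 mm above its underside); x and y axes square to its sides, z up to its taped top.
- bay_a_top (a point): one of four identical bays of the grey staging board (fixed): a white square plate 86 x 86 mm with a black outline. Which place in the row it has differs from start to start; the four bays stand in one straight row, centres 95 mm apart. This point is the centre of its top face, 8 mm above the bench; x points across the row, away from the robot, y along the row, z up.
- bay_b_top (a point): one of four identical bays of the grey staging board (fixed): a white square plate 86 x 86 mm with a black outline. Which place in the row it has differs from start to start; the four bays stand in one straight row, centres 95 mm apart. This point is the centre of its top face, 8 mm above the bench; x points across the row, away from the robot, y along the row, z up.
- bay_c_top (a point): one of four identical bays of the grey staging board (fixed): a white square plate 86 x 86 mm with a black outline. Which place in the row it has differs from start to start; the four bays stand in one straight row, centres 95 mm apart. This point is the centre of its top face, 8 mm above the bench; x points across the row, away from the robot, y along the row, z up.
- bay_d_top (a point): one of four identical bays of the grey staging board (fixed): a white square plate 86 x 86 mm with a black outline. Which place in the row it has differs from start to start; the four bays stand in one straight row, centres 95 mm apart. This point is the centre of its top face, 8 mm above the bench; x points across the row, away from the robot, y along the row, z up.
- green_block: green end block fixed on the staging board at one end of the row of bays (which end differs from start to start), 90 mm across the row, 24 mm along it, 22 mm tall; the bay next to it, for the smallest carton, has its centre 80 mm from the block's centre. Origin: centre of its underside, 6 mm above the bench; x across the row, y along the row, z up.
- red_block: red end block fixed on the staging board at one end of the row of bays (which end differs from start to start), 90 mm across the row, 24 mm along it, 22 mm tall; the bay next to it, for the largest carton, has its centre 80 mm from the block's centre. Origin: centre of its underside, 6 mm above the bench; x across the row, y along the row, z up.

How it is judged:
At the end, for the whole second after the job is handed in: From green block to red the bays hold the cartons in rising size, each within 12 mm of its bay's centre along and across the row, standing on the bay (height within 5 mm), upright within 0.08 rad, sides square to the row within 0.2 rad (any quarter turn), released and at rest (x of carton_white_center in the frame of green_block between -0.012 and 0.012 m and horizontal distance between carton_white_center and green_block between 0.068 and 0.092 m and height (world z) of carton_white_center between 0.021 and 0.031 m and angle between each of carton_white_center, carton_yellow_center, carton_blue_center, carton_black_center's own z axis and vertical below 0.08 rad and (angle between the x axis of carton_white_center and the x axis of green_block, either way round below 0.2 rad or angle between the x axis of carton_white_center and the y axis of green_block, either way round below 0.2 rad) and linear speed of each of carton_white, carton_yellow, carton_blue, carton_black below 0.02 m/s and angular speed of each of carton_white, carton_yellow, carton_blue, carton_black below 0.1 rad/s and contact force between each of carton_white, carton_yellow, carton_blue, carton_black and the fingers below 0.1 N and x of carton_yellow_center in the frame of green_block between -0.012 and 0.012 m and horizontal distance between carton_yellow_center and green_block between 0.163 and 0.187 m and height (world z) of carton_yellow_center between 0.03 and 0.04 m and (angle between the x axis of carton_yellow_center and the x axis of green_block, either way round below 0.2 rad or angle between the x axis of carton_yellow_center and the y axis of green_block, either way round below 0.2 rad) and x of carton_blue_center in the frame of green_block between -0.012 and 0.012 m and horizontal distance between carton_blue_center and green_block between 0.258 and 0.282 m and height (world z) of carton_blue_center between 0.039 and 0.049 m and (angle between the x axis of carton_blue_center and the x axis of green_block, either way round below 0.2 rad or angle between the x axis of carton_blue_center and the y axis of green_block, either way round below 0.2 rad) and x of carton_black_center in the frame of green_block between -0.012 and 0.012 m and horizontal distance between carton_black_center and green_block between 0.353 and 0.377 m and height (world z) of carton_black_center between 0.048 and 0.058 m and (angle between the x axis of carton_black_center and the x axis of green_block, either way round below 0.2 rad or angle between the x axis of carton_black_center and the y axis of green_block, either way round below 0.2 rad)); the robot touches nothing.
It fails at once if a carton is tipped over (angle between any of carton_white_center, carton_yellow_center, carton_blue_center, carton_black_center's own z axis and vertical above 0.8 rad).
It fails at once if the hand scanner is pushed out of its place (by more than 30 mm) (distance of scanner from where it was at the start of the episode above 0.03 m).
It fails at once if the tape roll is pushed out of its place (by more than 30 mm) (distance of tape_roll from where it was at the start of the episode above 0.03 m).
It fails at once if the computer mouse is pushed out of its place (by more than 30 mm) (distance of mouse from where it was at the start of the episode above 0.03 m).
It also fails if it takes over 102 s, if anything falls off the work surface, if the arm or the gripper's body presses on something with over 40 N, if the wrist force passes 120 N, or if a joint passes its speed limit or range.

ROBOT

A 7-joint arm with a two-finger parallel gripper is mounted at the origin on the work surface. World frame = base frame: x ahead of the robot, y to its left, z up, the work surface at z = 0. Lengths are in m, angles in rad, forces in N, time in s.
With the tool pointing down it reaches from about 0.425 to 0.825 m from the base axis. Payload 3.6 kg.
Tool frame: the origin (TCP) lies midway between the tips of the shut fingers; the grasp point (between the pads) lies 19 mm behind it; z points along the fingers, y is the direction in which the jaws open and shut (so a half turn about z gives the same grasp; the last joint's range is limited). The gripper opens to 85 mm and grips with 20 to 120 N. Pads are 22 mm wide; open, the fingers measure 114 mm over their backs; the gripper's body (76 mm by 85 mm) begins 54 mm behind the grasp point. The pads swing forward as they close: fully open they stand 13 mm farther back than shut.
Start: joints at [-1.361, 0.615, -0.013, 1.423, 0.008, 1.103, -0.04], TCP at [0.152, 0.632, 0.231] pointing down, gripper open.
Joint ranges: [-3.12, 3.12], [-0.3, 2.06], [-1.34, 1.32], [0.26, 2.42], [-1.36, 4.5], [0.01, 1.98], [-2.84, 2.84]. Speed limits (rad/s): [2.79, 2.79, 3.14, 3.14, 3.14, 3.14, 3.14].

INTERFACE

Orientations are given as [roll, pitch, yaw] about the fixed x, y, z axes, in that order (R = Rz(yaw) Ry(pitch) Rx(roll)).
In Python, from station import bot, viewer, ticket gives the robot as it stands.
- The arm moves only by the shell command python3 -m crank 'ROWS' [OPENING] [FORCE]. ROWS is JSON, a list that holds one entry, the list of rows, each a list of 4 numbers: the shift along the tool's x, y, z in m, then the turn about the tool's z in rad. In form: [[[x, y, z, yaw], ...]]. A call has 1 to 10 rows; each row shifts and turns the commanded pose from where the row before left it, along the tool's axes as they then stand; what a row does not reach is not made up. A row lasts 1/12 s, in which the tool goes at most 41.7 mm and 7.16 degrees, less where a joint would pass 70% of its speed; a pose out of reach is approached as far as the arm can. A call with a gripper value outside its range is refused whole. OPENING is the gripper's target within -1 to 1 (fully open at 1, half-way at 0, shut at -1), set as the call begins (- or left out, the last holds). The fingers move at their own pace and stop on an object; FORCE is the grip in N (left out, the last holds). Time passes only in rows, so rows that do not move let the fingers close. It gives the time, the measured TCP pose, the force and the opening at its end, in the units of the state.
- bot.sense(): the state, without advancing time (a new reading comes with each control period).
- viewer.snapshot(name): name is "scene" or "top" or "wrist"; returns the picture (384x512x3 uint8, blue, green, red); there is no depth.
- viewer.calibration(name): a dict with "fx", "fy", "cx", "cy" (pixels), "distortion" ([k1, k2, p1, p2, k3] as OpenCV has them; the pictures are not rectified), "T" (4x4, takes a point from camera to world coordinates). Camera axes: x right, y down, z forward; pixel columns grow to the right and rows downward; lengths in m; the calibration is good to about 2 mm. A picture is of the moment at which its call begins: read the wrist's pose just before it. calibration takes no time and is no camera call; for the wrist camera it gives the pose at the moment of the call.
- ticket.finish_job(): hands the job in, once; it reports no verdict.
The state is a dict: "t": time; "joint_positions": joint angles; "joint_velocities": joint speeds; "effort": joint torques, N m; "ee_pos": TCP position; "orientation": TCP orientation; "contact_force": force on the tool from outside, world axes, zero at the start; "moment": the same for the moment, N m; "opening": finger opening in m.
Only numpy, scipy, OpenCV 4.12 (cv2) and the standard library are available. Lean on these libraries where they do the work, as an engineer would, in place of code of your own. Each camera call takes 0.05 s, during which the arm holds its last target.

## Working session

There is one attempt and no reset: what is moved stays moved. The work goes in short steps, Python scripts to look and compute and a shell command to move; the robot and the scene stay as the last step left them, time stands still between calls to the robot, and variables do not carry over. Pictures are saved under pics/ and viewed, and the job is handed in when it is done.

```bash
ls; mkdir -p pics; python3 - <<'E'
from station import bot, viewer, ticket
import cv2
s=bot.sense(); print({k:s[k] for k in ('t','ee_pos','orientation','opening')})
for n in ("scene","top","wrist"):
    c=viewer.calibration(n); print(n,c)
    cv2.imwrite(f"pics/{n}0.png",viewer.snapshot(n))
E
```

```text
pics
{'t': 0.0, 'ee_pos': array([0.1523078 , 0.63110796, 0.23011473]), 'orientation': array([-3.13900261e+00,  4.18159583e-05,  2.90482073e+00]), 'opening': 0.0852178656692114}
scene {'fx': 378.9443492597217, 'fy': 378.9443492597217, 'cx': 256.32226042443796, 'cy': 199.40124360352084, 'distortion': array([-0.12219887,  0.        ,  0.        ,  0.        ,  0.        ]), 'T': array([[-0.8295715 ,  0.40188376, -0.38768617,  0.87709396],
       [ 0.55833207,  0.58610502, -0.58715092,  0.52494848],
       [-0.0087416 , -0.70354129, -0.71060061,  0.700611  ],
       [ 0.        ,  0.        ,  0.        ,  1.        ]])}
top {'fx': 487.7796068605327, 'fy': 487.7796068605327, 'cx': 249.49487699211156, 'cy': 192.264224457939, 'distortion': array([-0.17227627,  0.        ,  0.        ,  0.        ,  0.        ]), 'T': array([[ 0.02546879, -0.99673961,  0.07656038,  0.45747866],
       [-0.99960881, -0.02627767, -0.00957626,  0.02743115],
       [ 0.01155687, -0.07628654, -0.99701896,  1.26176707],
       [ 0.        ,  0.        ,  0.        ,  1.        ]])}
wrist {'fx': 265.1897153564086, 'fy': 265.1897153564086, 'cx': 257.882918789215, 'cy': 190.56034994435905, 'distortion': array([-0.04800705,  0.        ,  0.        ,  0.        ,  0.        ]), 'T': array([[ 0.23405683,  0.93178561,  0.27747609,  0.08090595],
       [ 0.97221951, -0.22356528, -0.06933826,  0.64885475],
       [-0.00257438,  0.28599676, -0.95822713,  0.37315685],
       [ 0.        ,  0.        ,  0.        ,  1.        ]])}
```

View pics/top0.png

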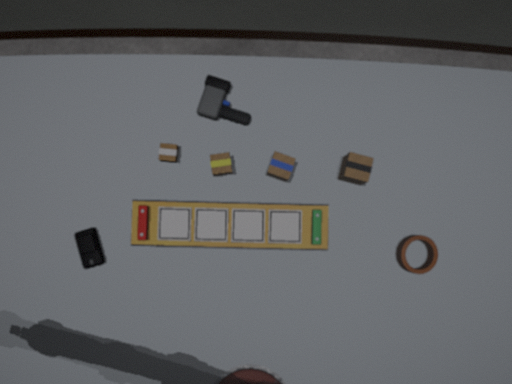

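View pics/scene0.png

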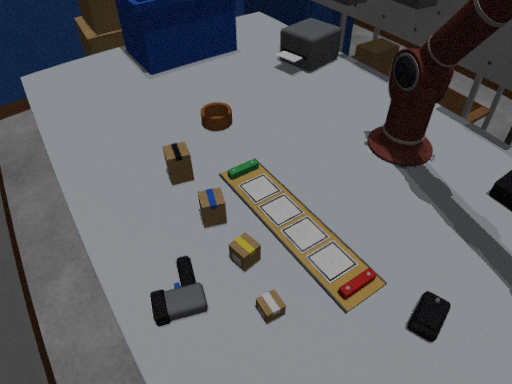

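View pics/wrist0.png

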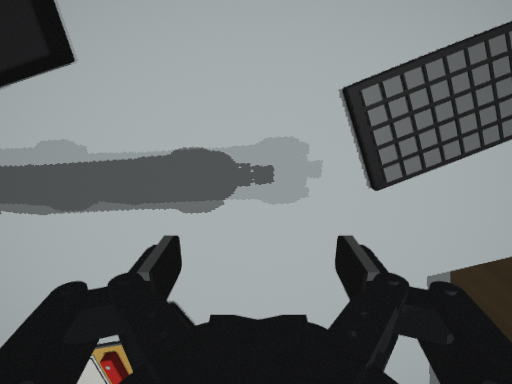

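```bash
cat > h.py <<'E'
import numpy as np, cv2
def ray(cal,uv,z):
    K=np.array([[cal['fx'],0,cal['cx']],[0,cal['fy'],cal['cy']],[0,0,1]])
    p=cv2.undistortPoints(np.array(uv,float).reshape(-1,1,2),K,cal['distortion']).reshape(-1,2)
    d=np.c_[p,np.ones(len(p))]@cal['T'][:3,:3].T; o=cal['T'][:3,3]
    return o+d*((z-o[2])/d[:,2])[:,None]
def mask(img,lo,hi):
    return cv2.inRange(cv2.cvtColor(img,cv2.COLOR_BGR2HSV),np.array(lo),np.array(hi))
def biggest(m,n=1):
    cs,_=cv2.findContours(m,cv2.RETR_EXTERNAL,cv2.CHAIN_APPROX_NONE)
    return sorted(cs,key=cv2.contourArea,reverse=True)[:n]
E
python3 - <<'E'
import cv2
im=cv2.imread('pics/top0.png')
cv2.imwrite('pics/top0z.png',cv2.resize(im[130:260,120:390],None,fx=2.9,fy=2.9,interpolation=cv2.INTER_CUBIC))
hsv=cv2.cvtColor(im,cv2.COLOR_BGR2HSV)
for n,p in dict(red=(143,222),green=(317,227),white=(168,152),wbrown=(168,160),yellow=(221,162),blue=(282,165),black=(357,167),bbrown=(352,160),bay=(174,224)).items(): print(n,hsv[p[1],p[0]])
E
```

```text
red [  1 178 123]
green [ 68 112 107]
white [110   6 135]
wbrown [ 15 114  74]
yellow [ 30 135 132]
blue [111 160 123]
black [98 23 44]
bbrown [16 95 97]
bay [ 90   2 132]
```

View pics/top0z.png

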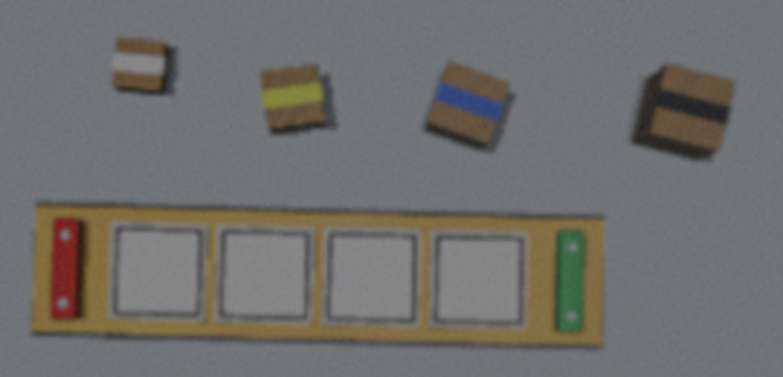

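```bash
python3 - <<'E'
from station import viewer
from h import *
im=cv2.imread('pics/top0.png'); cal=viewer.calibration('top')
R={'red':([0,120,60],[8,255,255],.028),'green':([55,60,50],[85,255,255],.028),'yellow':([25,90,90],[35,255,255],.054),'blue':([105,100,60],[120,255,255],.072)}
def rep(n,c,z,off=(0,0)):
    r=cv2.minAreaRect(c); pts=cv2.boxPoints(r)+np.array(off)
    w=ray(cal,pts,z); ctr=w.mean(0); e=[w[1]-w[0],w[2]-w[1]]; L=[np.linalg.norm(a) for a in e]; a=e[int(np.argmax(L))]
    print(n,ctr.round(4),'L',np.round(sorted(L),4),'ang',round(np.degrees(np.arctan2(a[1],a[0]))%180,1))
    return ctr
for n,(lo,hi,z) in R.items(): rep(n,biggest(mask(im,lo,hi))[0],z)
# bays
m=mask(im,[0,0,120],[180,25,255]);sub=np.zeros_like(m);sub[205:246,155:305]=m[205:246,155:305]
for c in biggest(sub,4): rep('bay',c,.008)
sub=np.zeros_like(m);mm=mask(im,[0,0,115],[180,40,255]);sub[146:160,158:179]=mm[146:160,158:179]
# white tape: bright
print(im[140:146,168],im[152,160:178,1])
rep('white',biggest(sub)[0],.036)
z=lambda P:(np.array(P,float)+.5)/2.9-.5+[120,130]
for n,P,h in (('black',[(668,66),(736,80),(720,153),(651,138)],.09),('blue',[(450,63),(510,82),(494,143),(433,124)],.072),('yellow',[(262,70),(318,65),(325,124),(271,131)],.054),('white',[(115,40),(168,42),(166,92),(114,88)],.036)):
    w=ray(cal,z(P),h); e=np.roll(w,-1,0)-w
    print(n,w.mean(0).round(4),np.linalg.norm(e,axis=1).round(4),(np.degrees(np.arctan2(e[:,1],e[:,0]))%90).round(1))
E
```

```text
red [0.4681 0.2855 0.028 ] L [0.0233 0.0838] ang 2.1
green [ 0.4696 -0.1554  0.028 ] L [0.0205 0.0837] ang 1.0
yellow [0.6229 0.0899 0.054 ] L [0.0178 0.0491] ang 99.7
blue [ 0.6191 -0.0609  0.072 ] L [0.0134 0.0561] ang 73.0
bay [0.4694 0.0184 0.008 ] L [0.0667 0.0694] ang 91.5
bay [0.4695 0.1122 0.008 ] L [0.0667 0.067 ] ang 91.5
bay [ 0.4692 -0.0769  0.008 ] L [0.0669 0.0697] ang 91.4
bay [0.4694 0.2077 0.008 ] L [0.0668 0.0675] ang 91.6
[[121 116 112]
 [121 118 113]
 [114 111 108]
 [ 88  90  96]
 [ 67  84  99]
 [ 54  77  98]] [133 134 132 134 135 133 134 134 133 134 134 132 134 134 136 127  97  60]
white [0.651  0.2303 0.036 ] L [0.0183 0.0469] ang 80.6
black [ 0.6158 -0.2502  0.09  ] [0.0597 0.0641 0.0603 0.0633] [80.3 77.6 79.5 77. ]
blue [ 0.6179 -0.0632  0.072 ] [0.0536 0.0541 0.0541 0.0543] [73.9 76.4 74.2 75.8]
yellow [0.6209 0.0887 0.054 ] [0.0485 0.0516 0.0468 0.0536] [ 6.6  8.4  8.9 10.2]
white [0.6484 0.2253 0.036 ] [0.0471 0.0444 0.0462 0.0427] [89.1  0.1 86.9  1.4]
```

```bash
cat > plan.py <<'E'
import sys,math,numpy as np
from scipy.spatial.transform import Rotation as Ro
from station import bot
# usage: plan.py x y z yawdeg  -> tool-axis shift (in present axes) and tool turn
s=bot.sense(); t=np.array([float(v) for v in sys.argv[1:4]]); yd=float(sys.argv[4])
R=Ro.from_euler('xyz',s['orientation']).as_matrix()
d=t-s['ee_pos']; l=R.T@d
dy=(math.degrees(s['orientation'][2])-yd+90)%180-90
print('t',round(s['t'],2),'tcp',s['ee_pos'].round(4),'rpy',np.degrees(s['orientation']).round(2),'open',round(s['opening'],4))
print('tool shift mm',(l*1000).round(1),'norm',round(np.linalg.norm(l)*1000,1),'turn rad',round(math.radians(dy),3))
E
python3 -m crank '[[[0,0,0,0.12],[0,0,0,0.12],[0,0,0,0.12],[0,0,0,0.12],[0,0,0,0.12],[0,0,0,0.12],[0,0,0,0.12],[0,0,0,0.12],[0,0,0,0.12],[0,0,0,0.12]]]' 1 40; python3 -m crank '[[[0,0,0,0.12],[0,0,0,0.015],[0,0,0,0],[0,0,0,0]]]'; python3 plan.py 0.649 0.2265 0.20 90
```

```text
t: 0.98
ee_pos: [0.1522, 0.6315, 0.2308]
orientation: [-3.141, 0.001, 1.699]
contact_force: [0.1, 0.4, -0.1]
opening: 0.0853
t: 1.32
ee_pos: [0.1523, 0.6317, 0.2311]
orientation: [-3.141, 0.001, 1.572]
contact_force: [0.0, -0.0, -0.6]
opening: 0.0854
t 1.32 tcp [0.1523 0.6317 0.2311] rpy [-1.7999e+02  3.0000e-02  9.0090e+01] open 0.0854
tool shift mm [-406.   496.1   31.2] norm 641.8 turn rad 0.002
```

```bash
python3 -m crank '[[[-0.025,0.031,0,0],[-0.025,0.031,0,0],[-0.025,0.031,0,0],[-0.025,0.031,0,0],[-0.025,0.031,0,0],[-0.025,0.031,0,0],[-0.025,0.031,0,0],[-0.025,0.031,0,0],[-0.025,0.031,0,0],[-0.025,0.031,0,0]]]' ; python3 -m crank '[[[-0.026,0.031,0,0],[-0.026,0.031,0,0],[-0.026,0.031,0.005,0],[-0.026,0.031,0.005,0],[-0.026,0.031,0.01,0],[-0.026,0.031,0.01,0],[0,0,0,0],[0,0,0,0]]]'; python3 plan.py 0.649 0.2265 0.20 90
python3 - <<'E'
from station import *
from h import *
cal=viewer.calibration('wrist'); im=viewer.snapshot('wrist'); cv2.imwrite('pics/w1.png',im); np.save('c1.npy',cal,allow_pickle=True)
E
```

```text
t: 2.15
ee_pos: [0.4636, 0.3801, 0.2315]
orientation: [3.142, -0.001, 1.572]
contact_force: [0.6, -0.3, -0.4]
opening: 0.0856
t: 2.82
ee_pos: [0.6496, 0.2206, 0.1999]
orientation: [-3.14, 0.003, 1.564]
contact_force: [-1.1, 0.7, 0.1]
opening: 0.0856
t 2.82 tcp [0.6496 0.2206 0.1999] rpy [-1.7993e+02  1.7000e-01  8.9640e+01] open 0.0856
tool shift mm [ 5.9 -0.6 -0.1] norm 5.9 turn rad -0.006
```

View pics/w1.png

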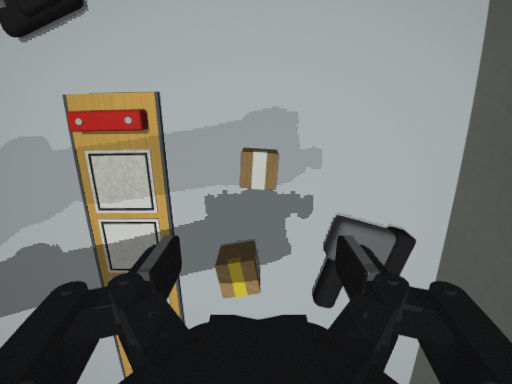

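```bash
python3 - <<'E'
from h import *
im=cv2.imread('pics/w1.png'); cv2.imwrite('pics/w1z.png',cv2.resize(im[140:310,200:320],None,fx=3.5,fy=3.5,interpolation=cv2.INTER_CUBIC))
E
```

```text
(no output)
```

View pics/w1z.png

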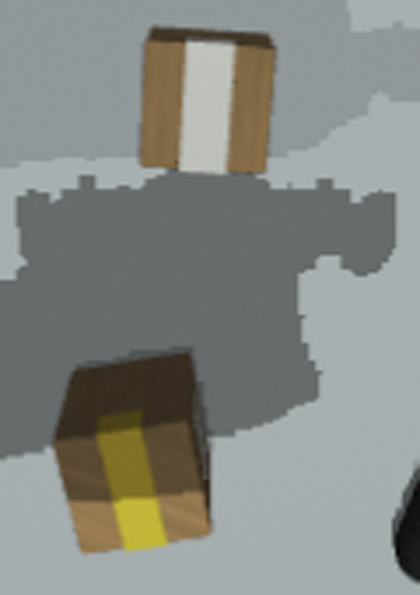

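```bash
python3 - <<'E'
from h import *
cal=np.load('c1.npy',allow_pickle=True).item()
for n,P,h in (('w',[(147,40),(274,47),(267,174),(140,166)],.036),('y',[(55,440),(207,425),(212,533),(82,552)],.054)):
    w=ray(cal,(np.array(P)+.5)/3.5-.5+[200,140],h); e=np.roll(w,-1,0)-w
    print(n,w.mean(0).round(4),np.linalg.norm(e,axis=1).round(4),(np.degrees(np.arctan2(e[:,1],e[:,0]))%90).round(1))
E
python3 plan.py 0.65 0.227 0.06 87
```

```text
w [0.6498 0.2263 0.036 ] [0.0421 0.0439 0.0438 0.0435] [86.5 87.7 85.9 85.5]
y [0.6243 0.0892 0.054 ] [0.0546 0.0458 0.0493 0.0488] [6.3 2.  9.8 8.7]
t 2.87 tcp [0.6484 0.2241 0.2006] rpy [-1.7992e+02  1.0000e-02  8.9870e+01] open 0.0854
tool shift mm [  3.    1.8 140.6] norm 140.6 turn rad 0.05
```

```bash
python3 -m crank '[[[0.001,0.001,0.035,0.05],[0.001,0,0.035,0],[0,0,0.035,0],[0,0,0.035,0],[0,0,0,0],[0,0,0,0],[0,0,0,0]]]' ; python3 plan.py 0.65 0.2265 0.006 87
```

```text
t: 3.45
ee_pos: [0.6503, 0.229, 0.0638]
orientation: [3.138, -0.002, 1.522]
contact_force: [1.4, -0.0, 0.9]
opening: 0.0853
t 3.45 tcp [0.6503 0.229  0.0638] rpy [ 1.7979e+02 -1.1000e-01  8.7200e+01] open 0.0853
tool shift mm [-2.6 -0.4 57.8] norm 57.9 turn rad 0.004
```

```bash
python3 -m crank '[[[-0.002,0,0.02,0],[0,0,0.02,0],[0,0,0.012,0],[0,0,0,0],[0,0,0,0]]]' ; python3 plan.py 0.65 0.2265 0.006 87
```

```text
t: 3.87
ee_pos: [0.6498, 0.226, 0.0108]
orientation: [3.14, -0.001, 1.52]
contact_force: [0.4, 0.2, -0.0]
opening: 0.0855
t 3.87 tcp [0.6498 0.226  0.0108] rpy [ 1.799e+02 -5.000e-02  8.711e+01] open 0.0855
tool shift mm [0.5 0.2 4.8] norm 4.8 turn rad 0.002
```

```bash
python3 -m crank '[[[0,0,0.003,0],[0,0,0,0],[0,0,0,0],[0,0,0,0],[0,0,0,0],[0,0,0,0],[0,0,0,0],[0,0,0,0]]]' -1 30 ; python3 -m crank '[[[0,0,-0.02,0],[0,0,-0.03,0],[0,0,-0.035,0],[0,0,-0.035,0],[0,0,0,0],[0,0,0,0]]]'; python3 plan.py 0.4693 -0.0765 0.128 90
```

```text
t: 4.53
ee_pos: [0.6498, 0.2255, 0.0073]
orientation: [3.14, -0.001, 1.52]
contact_force: [-1.2, 0.1, 5.6]
opening: 0.0437
t: 5.03
ee_pos: [0.6503, 0.2255, 0.1286]
orientation: [3.137, -0.002, 1.52]
contact_force: [0.1, 0.3, -1.3]
opening: 0.0438
t 5.03 tcp [0.6503 0.2255 0.1286] rpy [ 1.7975e+02 -9.0000e-02  8.7070e+01] open 0.0438
tool shift mm [-310.9 -165.3   -0.6] norm 352.1 turn rad -0.051
```

```bash
python3 -m crank '[[[0,0,0,-0.055],[-0.033,-0.02,0,0],[-0.033,-0.02,0,0],[-0.033,-0.02,0,0],[-0.033,-0.02,0,0],[-0.033,-0.02,0,0],[-0.033,-0.02,0,0],[-0.033,-0.02,0,0],[-0.033,-0.02,0,0],[-0.033,-0.02,0,0]]]' ; python3 -m crank '[[[0,0,0,0],[0,0,0,0],[0,0,0,0]]]'; python3 plan.py 0.4693 -0.0765 0.04 90.5
```

```text
t: 5.87
ee_pos: [0.4674, -0.0732, 0.1247]
orientation: [-3.137, -0.0, 1.575]
contact_force: [1.7, -0.7, -0.8]
opening: 0.0434
t: 6.12
ee_pos: [0.4696, -0.0717, 0.1253]
orientation: [-3.139, -0.001, 1.575]
contact_force: [0.8, 0.6, -0.3]
opening: 0.0433
t 6.12 tcp [ 0.4696 -0.0717  0.1253] rpy [-1.7987e+02 -5.0000e-02  9.0230e+01] open 0.0433
tool shift mm [-4.9 -0.1 85.3] norm 85.4 turn rad -0.005
```

```bash
python3 -m crank '[[[-0.004,0,0.03,0],[0,0,0.03,0],[0,0,0.02,0],[0,0,0.01,0],[0,0,0.008,0],[0,0,0,0],[0,0,0,0]]]' ; python3 plan.py 0.4693 -0.0765 0.0155 90.5
```

```text
t: 6.7
ee_pos: [0.4708, -0.0758, 0.0285]
orientation: [3.141, -0.0, 1.576]
contact_force: [-0.1, 0.6, -1.1]
opening: 0.0433
t 6.7 tcp [ 0.4708 -0.0758  0.0285] rpy [ 1.7998e+02 -1.0000e-02  9.0290e+01] open 0.0433
tool shift mm [-0.7 -1.5 13. ] norm 13.1 turn rad -0.004
```

```bash
python3 -m crank '[[[0,-0.001,0.006,0],[0,0,0.005,0],[0,0,0.002,0],[0,0,0,0],[0,0,0,0]]]' ; python3 plan.py 0.4693 -0.0765 0.0155 90.5
```

```text
t: 7.12
ee_pos: [0.4693, -0.0764, 0.0155]
orientation: [3.141, 0.0, 1.575]
contact_force: [0.0, -0.4, -0.4]
opening: 0.0436
t 7.12 tcp [ 0.4693 -0.0764  0.0155] rpy [179.98   0.    90.23] open 0.0436
tool shift mm [-0.1 -0.  -0. ] norm 0.1 turn rad -0.005
```

Next, release, rise, and head for the yellow carton (0.6235, 0.0893, about 9°).

```bash
python3 -m crank '[[[0,0,0,0],[0,0,0,0],[0,0,0,0],[0,0,0,0],[0,0,0,0],[0,0,0,0]]]' 1; python3 -m crank '[[[0,0,-0.01,0],[0,0,-0.03,0],[0,0,-0.04,0],[0,0,-0.04,0],[0,0,-0.035,0],[0,0,0,0],[0,0,0,0]]]';  python3 plan.py 0.6235 0.0893 0.17 99
python3 - <<'E'
from station import *
from h import *
cv2.imwrite('pics/s2.png',viewer.snapshot('scene'))
E
```

```text
t: 7.62
ee_pos: [0.4692, -0.0763, 0.0153]
orientation: [-3.142, 0.0, 1.575]
contact_force: [0.6, -0.1, -0.2]
opening: 0.0855
t: 8.2
ee_pos: [0.4704, -0.0765, 0.173]
orientation: [3.136, 0.0, 1.575]
contact_force: [-0.1, 0.3, -1.0]
opening: 0.0856
t 8.2 tcp [ 0.4704 -0.0765  0.173 ] rpy [1.7967e+02 1.0000e-02 9.0240e+01] open 0.0856
tool shift mm [165.1 153.7   3.9] norm 225.7 turn rad -0.153
```

View pics/s2.png

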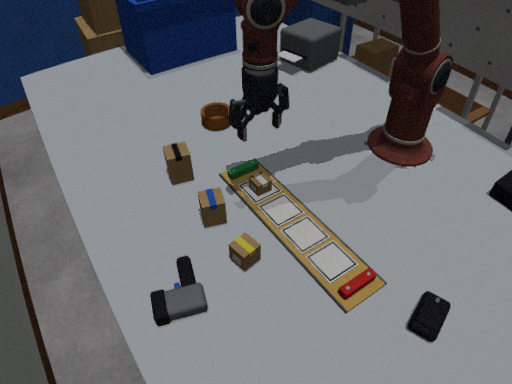

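White stands in the bay next to the green block (261,183). Next, yellow.

```bash
python3 -m crank '[[[0.0275,0.0256,0,0],[0.0275,0.0256,0,0],[0.0275,0.0256,0,0],[0.0275,0.0256,0,0],[0.0275,0.0256,0,0],[0.0275,0.0256,0,0],[0,0,0,-0.077],[0,0,0,-0.077],[0,0,0,0],[0,0,0,0]]]';  python3 plan.py 0.6235 0.0893 0.018 99
python3 - <<'E'
from station import *
from h import *
im=viewer.snapshot('top'); cv2.imwrite('pics/t3.png',im)
cal=viewer.calibration('wrist'); im=viewer.snapshot('wrist'); cv2.imwrite('pics/w3.png',im[100:384,100:420]);np.save('c3.npy',cal,allow_pickle=True)
c=biggest(mask(im,[25,90,60],[35,255,255]))[0]; r=cv2.minAreaRect(c); w=ray(cal,cv2.boxPoints(r),.054); print(r,w.mean(0),np.diff(w,axis=0))
E
```

```text
t: 9.08
ee_pos: [0.621, 0.0887, 0.1685]
orientation: [-3.138, 0.0, 1.726]
contact_force: [-0.2, -0.4, -0.3]
opening: 0.0855
t 9.08 tcp [0.621  0.0887 0.1685] rpy [-179.77    0.     98.9 ] open 0.0855
tool shift mm [  0.2   3.2 150.5] norm 150.5 turn rad -0.002
((259.58428955078125, 188.36517333984375), (14.733970642089844, 11.447978019714355), 32.00538635253906) [0.62210042 0.08708043 0.054     ] [[ 0.00451887  0.01098085  0.        ]
 [ 0.01372867 -0.00607695  0.        ]
 [-0.00440678 -0.01114367  0.        ]]
```

View pics/w3.png

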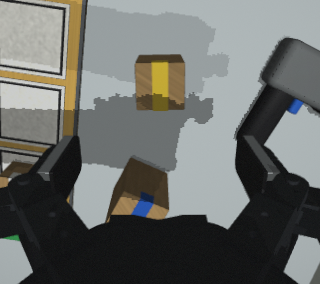

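Yellow's top spans crop (136..185, 62..109), square to the tool; the blue carton is at the lower left. Descend.

```bash
python3 - <<'E'
from h import *
cal=np.load('c3.npy',allow_pickle=True).item()
print(ray(cal,[(236,162),(284,162),(285,209),(236,209),(260.3,185.5)],.054))
E
python3 -m crank '[[[0,0,0.035,0],[0,0.001,0.035,0],[0,0,0.035,0],[0,0,0.025,0],[0,0,0.015,0],[0,0,0,0],[0,0,0,0]]]';  python3 plan.py 0.6225 0.0885 0.018 99
```

```text
[[0.59491897 0.11019089 0.054     ]
 [0.64157878 0.11753941 0.054     ]
 [0.65160354 0.06923466 0.054     ]
 [0.6014149  0.06131023 0.054     ]
 [0.62232427 0.09020884 0.054     ]]
t: 9.77
ee_pos: [0.6226, 0.0889, 0.0248]
orientation: [-3.14, 0.0, 1.727]
contact_force: [0.5, -0.5, 0.6]
opening: 0.0854
t 9.77 tcp [0.6226 0.0889 0.0248] rpy [-1.799e+02  2.000e-02  9.898e+01] open 0.0854
tool shift mm [-0.4 -0.1  6.8] norm 6.8 turn rad -0.0
```

```bash
python3 -m crank '[[[0,0,0.003,0],[0,0,0,0],[0,0,0,0],[0,0,0,0],[0,0,0,0],[0,0,0,0],[0,0,0,0]]]' -1 35 ; python3 plan.py 0.6225 0.0885 0.018 99; python3 -m crank '[[[0,0,-0.02,0],[0,0,-0.03,0],[0,0,-0.035,0],[0,0,-0.025,0],[0,0,0,-0.07],[0,0,0,-0],[0,0,0,0]]]'; python3 plan.py 0.4693 0.0185 0.13 90.5
```

```text
t: 10.35
ee_pos: [0.6242, 0.0895, 0.0238]
orientation: [3.139, -0.0, 1.729]
contact_force: [-0.1, -0.4, 6.4]
opening: 0.0493
t 10.35 tcp [0.6242 0.0895 0.0238] rpy [179.86  -0.    99.05] open 0.0493
tool shift mm [-0.8 -1.8  5.8] norm 6.1 turn rad 0.001
t: 10.93
ee_pos: [0.6223, 0.0895, 0.1319]
orientation: [-3.14, -0.001, 1.797]
contact_force: [0.2, 0.2, -1.7]
opening: 0.0493
t 10.93 tcp [0.6223 0.0895 0.1319] rpy [-1.7991e+02 -3.0000e-02  1.0298e+02] open 0.0493
tool shift mm [ -34.8 -165.     2.1] norm 168.7 turn rad 0.218
```

```bash
python3 -m crank '[[[0,0,0,0.109],[0,0,0,0.109],[-0.014,-0.0306,0,0],[-0.014,-0.0306,0,0],[-0.014,-0.0306,0,0],[-0.014,-0.0306,0,0],[-0.014,-0.0306,0,0],[0,0,0,0],[0,0,0,0]]]' ; python3 plan.py 0.4693 0.0185 0.0325 90.5
```

```text
t: 11.68
ee_pos: [0.4679, 0.017, 0.1314]
orientation: [-3.137, 0.0, 1.577]
contact_force: [1.8, 0.5, -0.6]
opening: 0.0492
t 11.68 tcp [0.4679 0.017  0.1314] rpy [-1.7973e+02  2.0000e-02  9.0370e+01] open 0.0492
tool shift mm [ 1.6  1.9 98.8] norm 98.9 turn rad -0.002
```

```bash
python3 -m crank '[[[0,0,0.03,0],[0,0,0.03,0],[0,0,0.018,0],[0,0,0.009,0],[0,0,0,0],[0,0,0,0]]]' ; python3 plan.py 0.4693 0.0185 0.0322 90.5
```

```text
t: 12.18
ee_pos: [0.4714, 0.0181, 0.045]
orientation: [-3.141, 0.0, 1.581]
contact_force: [-0.4, 0.6, -0.8]
opening: 0.0493
t 12.18 tcp [0.4714 0.0181 0.045 ] rpy [-1.7998e+02  1.0000e-02  9.0580e+01] open 0.0493
tool shift mm [ 0.4 -2.1 12.8] norm 13.0 turn rad 0.001
```

```bash
python3 -m crank '[[[0,-0.001,0.006,0],[0,0,0.004,0],[0,0,0.002,0],[0,0,0,0],[0,0,0,0]]]' ; python3 plan.py 0.4693 0.0185 0.0322 90.5
```

```text
t: 12.6
ee_pos: [0.47, 0.0179, 0.0335]
orientation: [3.141, -0.0, 1.581]
contact_force: [-0.5, -0.2, -1.5]
opening: 0.0494
t 12.6 tcp [0.47   0.0179 0.0335] rpy [179.98  -0.    90.58] open 0.0494
tool shift mm [ 0.6 -0.7  1.3] norm 1.6 turn rad 0.001
```

```bash
python3 -m crank '[[[0,0,0.0015,0],[0,0,0,0],[0,0,0,0]]]' ;python3 -m crank '[[[0,0,0,0],[0,0,0,0],[0,0,0,0],[0,0,0,0],[0,0,0,0]]]' 1; python3 -m crank '[[[0,0,-0.01,0],[0,0,-0.03,0],[0,0,-0.04,0],[0,0,-0.04,0],[0,0,-0.03,0],[0,0,0,0],[0,0,0,0]]]';  python3 plan.py 0.6185 -0.062 0.18 74.5
```

```text
t: 12.85
ee_pos: [0.4699, 0.0179, 0.0319]
orientation: [3.141, 0.0, 1.581]
contact_force: [0.8, -0.7, 0.1]
opening: 0.0493
t: 13.27
ee_pos: [0.4699, 0.0179, 0.0319]
orientation: [3.142, 0.0, 1.581]
contact_force: [0.6, 0.1, 0.2]
opening: 0.0852
t: 13.85
ee_pos: [0.4708, 0.018, 0.1835]
orientation: [3.137, -0.001, 1.581]
contact_force: [-0.4, 0.3, -0.1]
opening: 0.0854
t 13.85 tcp [0.4708 0.018  0.1835] rpy [ 1.7975e+02 -4.0000e-02  9.0590e+01] open 0.0854
tool shift mm [-81.6 146.8   4.1] norm 168.0 turn rad 0.281
```

```bash
python3 -m crank '[[[-0.0163,0.0293,0,0],[-0.0163,0.0293,0,0],[-0.0163,0.0293,0,0],[-0.0163,0.0293,0,0],[-0.0163,0.0293,0,0],[0,0,0,0.094],[0,0,0,0.094],[0,0,0,0.094],[0,0,0,0],[0,0,0,0]]]';  python3 plan.py 0.6185 -0.062 0.03 74.5
python3 - <<'E'
from station import *
from h import *
cal=viewer.calibration('wrist'); im=viewer.snapshot('wrist'); cv2.imwrite('pics/w4.png',cv2.resize(im[80:384,100:420],None,fx=1.8,fy=1.8,interpolation=cv2.INTER_CUBIC));np.save('c4.npy',cal,allow_pickle=True)
E
```

```text
t: 14.68
ee_pos: [0.6162, -0.0619, 0.1799]
orientation: [-3.138, 0.001, 1.301]
contact_force: [-0.7, -0.5, -0.0]
opening: 0.0858
t 14.68 tcp [ 0.6162 -0.0619  0.1799] rpy [-1.798e+02  5.000e-02  7.456e+01] open 0.0858
tool shift mm [  0.6   2.8 149.9] norm 149.9 turn rad 0.001
```

View pics/w4.png

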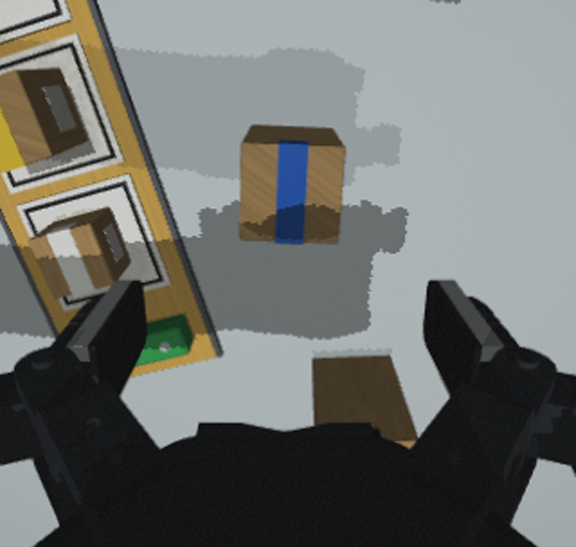

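Yellow and white stand in their bays. Blue's top corners are about (241,141),(345,147),(340,243),(239,241) in the zoom.

```bash
python3 - <<'E'
from h import *
cal=np.load('c4.npy',allow_pickle=True).item()
w=ray(cal,(np.array([(241,141),(345,147),(340,243),(239,241)])+.5)/1.8-.5+[100,80],.072); e=np.roll(w,-1,0)-w
print(w.mean(0).round(4),np.linalg.norm(e,axis=1).round(4),(np.degrees(np.arctan2(e[:,1],e[:,0]))%90).round(1))
E
python3 -m crank '[[[0,0,0.035,0],[0,0,0.035,0],[0,0,0.03,0],[0,0,0.02,0],[0,0,0,0],[0,0,0,0]]]'; python3 plan.py 0.6185 -0.062 0.032 74
```

```text
[ 0.6188 -0.0619  0.072 ] [0.0553 0.0547 0.057  0.0568] [71.3 73.7 73.4 71.9]
t: 15.23
ee_pos: [0.6164, -0.062, 0.0609]
orientation: [-3.139, 0.0, 1.3]
contact_force: [0.5, -0.2, 0.7]
opening: 0.0856
t 15.23 tcp [ 0.6164 -0.062   0.0609] rpy [-1.7985e+02  2.0000e-02  7.4470e+01] open 0.0856
tool shift mm [ 0.6  2.1 28.9] norm 29.0 turn rad 0.008
```

```bash
python3 -m crank '[[[0,0.002,0.015,0.02],[0,0,0.012,0],[0,0,0,0],[0,0,0,0]]]'; python3 -m crank '[[[0,0,0,0],[0,0,0,0],[0,0,0,0],[0,0,0,0],[0,0,0,0],[0,0,0,0],[0,0,0,0]]]' -1 40 ; python3 plan.py 0.6185 -0.062 0.03 74; python3 -m crank '[[[0,0,-0.02,0],[0,0,-0.03,0],[0,0,-0.035,0],[0,0,-0.025,0],[0,0,0,-0.1],[0,0,0,-0.1],[0,0,0,-0.095],[0,0,0,0],[0,0,0,0]]]'; python3 plan.py 0.4693 0.1125 0.15 90.5
```

```text
t: 15.57
ee_pos: [0.6187, -0.0625, 0.0345]
orientation: [-3.141, 0.0, 1.279]
contact_force: [0.4, 0.3, -0.5]
opening: 0.0857
t: 16.15
ee_pos: [0.6198, -0.0629, 0.0357]
orientation: [3.14, -0.0, 1.279]
contact_force: [-0.9, 0.2, 5.5]
opening: 0.0554
t 16.15 tcp [ 0.6198 -0.0629  0.0357] rpy [ 1.799e+02 -1.000e-02  7.327e+01] open 0.0554
tool shift mm [ 0.4 -1.5  5.7] norm 5.9 turn rad -0.013
t: 16.9
ee_pos: [0.6183, -0.0626, 0.144]
orientation: [-3.14, -0.0, 1.571]
contact_force: [-0.0, -1.0, -2.5]
opening: 0.0556
t 16.9 tcp [ 0.6183 -0.0626  0.144 ] rpy [-1.7989e+02 -3.0000e-02  9.0030e+01] open 0.0556
tool shift mm [ 175.2 -149.    -5.6] norm 230.0 turn rad -0.008
```

```bash
python3 -m crank '[[[0.0292,-0.0248,0,-0.008],[0.0292,-0.0248,0,0],[0.0292,-0.0248,0,0],[0.0292,-0.0248,0,0],[0.0292,-0.0248,0,0],[0.0292,-0.0248,0,0],[0,0,0,0],[0,0,0,0],[0,0,0,0]]]' ; python3 plan.py 0.4693 0.1125 0.0437 90.5
```

```text
t: 17.65
ee_pos: [0.4691, 0.1108, 0.1448]
orientation: [3.141, 0.001, 1.581]
contact_force: [-0.3, -0.5, -2.0]
opening: 0.0556
t 17.65 tcp [0.4691 0.1108 0.1448] rpy [1.7995e+02 4.0000e-02 9.0570e+01] open 0.0556
tool shift mm [  1.8   0.2 101.1] norm 101.2 turn rad 0.001
```

```bash
python3 -m crank '[[[0,0,0.03,0],[0,0,0.03,0],[0,0,0.02,0],[0,0,0.008,0],[0,0,0,0],[0,0,0,0]]]' ; python3 plan.py 0.4693 0.1125 0.0437 90.5
```

```text
t: 18.15
ee_pos: [0.4697, 0.1099, 0.057]
orientation: [3.141, 0.001, 1.579]
contact_force: [-0.6, -0.3, -0.7]
opening: 0.0554
t 18.15 tcp [0.4697 0.1099 0.057 ] rpy [1.7995e+02 4.0000e-02 9.0490e+01] open 0.0554
tool shift mm [ 2.6 -0.4 13.3] norm 13.6 turn rad -0.0
```

```bash
python3 -m crank '[[[0.002,0,0.006,0],[0,0,0.004,0],[0,0,0.002,0],[0,0,0,0],[0,0,0,0]]]' ; python3 plan.py 0.4693 0.1125 0.0437 90.5
```

```text
t: 18.57
ee_pos: [0.4687, 0.1132, 0.045]
orientation: [3.141, -0.0, 1.582]
contact_force: [1.4, 0.1, -1.9]
opening: 0.0554
t 18.57 tcp [0.4687 0.1132 0.045 ] rpy [179.98  -0.    90.65] open 0.0554
tool shift mm [-0.7  0.6  1.3] norm 1.6 turn rad 0.003
```

```bash
python3 -m crank '[[[0,0,0.001,0],[0,0,0,0],[0,0,0,0]]]' ;python3 -m crank '[[[0,0,0,0],[0,0,0,0],[0,0,0,0],[0,0,0,0],[0,0,0,0]]]' 1; python3 -m crank '[[[0,0,-0.01,0],[0,0,-0.03,0],[0,0,-0.04,0],[0,0,-0.04,0],[0,0,-0.03,0],[0,0,0,0],[0,0,0,0]]]';  python3 plan.py 0.6158 -0.2502 0.195 78.5
```

```text
t: 18.82
ee_pos: [0.4686, 0.1131, 0.0439]
orientation: [3.141, 0.0, 1.582]
contact_force: [-0.0, 0.3, -0.8]
opening: 0.0556
t: 19.23
ee_pos: [0.4687, 0.1131, 0.0439]
orientation: [3.141, -0.0, 1.582]
contact_force: [0.1, 0.8, 0.2]
opening: 0.0854
t: 19.82
ee_pos: [0.4696, 0.1133, 0.1962]
orientation: [3.137, -0.002, 1.582]
contact_force: [0.2, 0.0, -1.0]
opening: 0.0854
t 19.82 tcp [0.4696 0.1133 0.1962] rpy [ 1.7972e+02 -1.0000e-01  9.0640e+01] open 0.0854
tool shift mm [-365.1  142.1    1.2] norm 391.8 turn rad 0.212
```

```bash
python3 -m crank '[[[-0.0363,0.0142,0,0],[-0.0363,0.0142,0,0],[-0.0363,0.0142,0,0],[-0.0363,0.0142,0,0],[-0.0363,0.0142,0,0],[-0.0363,0.0142,0,0],[-0.0363,0.0142,0,0],[-0.0363,0.0142,0,0],[-0.0363,0.0142,0,0],[-0.0363,0.0142,0,0]]]'; python3 -m crank '[[[0,0,0,0.106],[0,0,0,0.106],[0,0,0,0],[0,0,0,0]]]';  python3 plan.py 0.6158 -0.2502 0.042 78.5
python3 - <<'E'
from station import *
from h import *
cal=viewer.calibration('wrist'); im=viewer.snapshot('wrist'); cv2.imwrite('pics/w5.png',cv2.resize(im[80:384,100:420],None,fx=1.8,fy=1.8,interpolation=cv2.INTER_CUBIC));np.save('c5.npy',cal,allow_pickle=True)
E
```

```text
t: 20.65
ee_pos: [0.6139, -0.2496, 0.1918]
orientation: [-3.138, -0.002, 1.581]
contact_force: [0.7, 0.5, -0.1]
opening: 0.0852
t: 20.98
ee_pos: [0.6138, -0.2476, 0.192]
orientation: [-3.138, -0.001, 1.373]
contact_force: [-0.3, 0.1, 0.1]
opening: 0.0852
t 20.98 tcp [ 0.6138 -0.2476  0.192 ] rpy [-1.798e+02 -4.000e-02  7.865e+01] open 0.0852
tool shift mm [ -2.3   3.  150. ] norm 150.1 turn rad 0.003
```

View pics/w5.png

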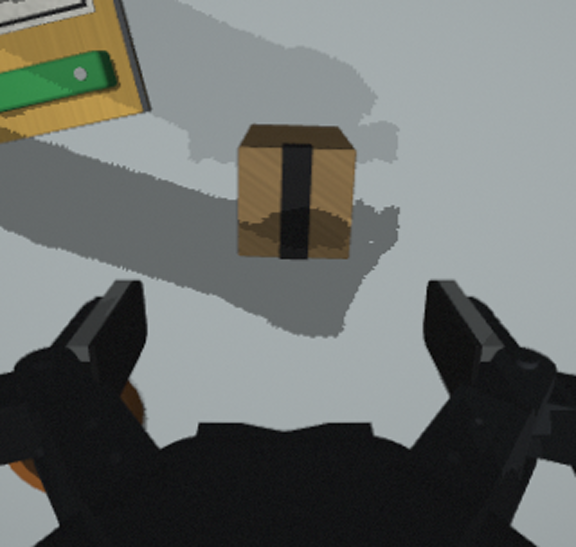

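Black's top corners are at (238,144),(356,150),(350,258),(238,255) in the zoom.

```bash
python3 - <<'E'
from h import *
cal=np.load('c5.npy',allow_pickle=True).item()
w=ray(cal,(np.array([(238,144),(356,150),(350,258),(238,255)])+.5)/1.8-.5+[100,80],.09); e=np.roll(w,-1,0)-w
print(w.mean(0).round(4),np.linalg.norm(e,axis=1).round(4),(np.degrees(np.arctan2(e[:,1],e[:,0]))%90).round(1))
E
python3 -m crank '[[[0,0.002,0.035,0],[0,0,0.035,0],[0,0,0.02,0],[0,0,0.01,0],[0,0,0,0],[0,0,0,0]]]'; python3 plan.py 0.616 -0.250 0.042 77.5
```

```text
[ 0.618 -0.251  0.09 ] [0.0614 0.0608 0.0623 0.0622] [75.8 78.  77.1 77.1]
t: 21.53
ee_pos: [0.6169, -0.2487, 0.0943]
orientation: [3.141, 0.0, 1.371]
contact_force: [0.9, -0.1, -0.4]
opening: 0.0857
t 21.53 tcp [ 0.6169 -0.2487  0.0943] rpy [1.7997e+02 1.0000e-02 7.8560e+01] open 0.0857
tool shift mm [-1.5 -0.7 52.3] norm 52.4 turn rad 0.018
```

```bash
python3 -m crank '[[[-0.002,0,0,0.02],[0,0,0.015,0],[0,0,0.02,0],[0,0,0.015,0],[0,0,0,0],[0,0,0,0]]]'; python3 plan.py 0.6175 -0.2506 0.042 77.5
```

```text
t: 22.03
ee_pos: [0.6166, -0.2511, 0.0449]
orientation: [3.14, 0.0, 1.35]
contact_force: [-0.5, 0.0, 0.0]
opening: 0.0856
t 22.03 tcp [ 0.6166 -0.2511  0.0449] rpy [1.7993e+02 3.0000e-02 7.7320e+01] open 0.0856
tool shift mm [0.7 0.7 2.9] norm 3.1 turn rad -0.003
```

```bash
python3 -m crank '[[[0,0,0,0],[0,0,0,0],[0,0,0,0],[0,0,0,0],[0,0,0,0],[0,0,0,0],[0,0,0,0]]]' -1 45 ; python3 plan.py 0.6175 -0.2506 0.042 77.5; python3 -m crank '[[[0,0,-0.02,0],[0,0,-0.03,0],[0,0,-0.035,0],[0,0,-0.03,0],[0,0,-0.015,0],[0,0,0,-0.11],[0,0,0,-0.115],[0,0,0,0],[0,0,0,0]]]'; python3 plan.py 0.4693 0.207 0.175 90.5
```

```text
t: 22.62
ee_pos: [0.6176, -0.2516, 0.0461]
orientation: [3.138, 0.001, 1.35]
contact_force: [0.8, 0.3, 6.7]
opening: 0.062
t 22.62 tcp [ 0.6176 -0.2516  0.0461] rpy [1.7977e+02 5.0000e-02 7.7340e+01] open 0.062
tool shift mm [ 1.  -0.3  4.1] norm 4.2 turn rad -0.003
t: 23.37
ee_pos: [0.6156, -0.2505, 0.1735]
orientation: [-3.141, -0.001, 1.572]
contact_force: [0.7, -0.3, -1.8]
opening: 0.0613
t 23.37 tcp [ 0.6156 -0.2505  0.1735] rpy [-1.7995e+02 -5.0000e-02  9.0060e+01] open 0.0613
tool shift mm [ 457.6 -145.9   -1. ] norm 480.3 turn rad -0.008
```

```bash
python3 -m crank '[[[0.035,-0.0115,0,-0.008],[0.035,-0.0115,0,0],[0.035,-0.0115,0,0],[0.035,-0.0115,0,0],[0.035,-0.0115,0,0],[0.035,-0.0115,0,0],[0.035,-0.0115,0,0],[0.035,-0.0115,0,0],[0.035,-0.0115,0,0],[0.035,-0.0115,0,0]]]' ; python3 -m crank '[[[0.035,-0.011,0,0],[0.035,-0.011,0,0],[0.035,-0.006,0,0],[0,0,0,0],[0,0,0,0],[0,0,0,0]]]'; python3 plan.py 0.4693 0.207 0.0541 90.5
```

```text
t: 24.2
ee_pos: [0.4962, 0.0995, 0.1736]
orientation: [-3.141, 0.0, 1.58]
contact_force: [1.0, 0.9, -1.2]
opening: 0.0617
t: 24.7
ee_pos: [0.4679, 0.2019, 0.1736]
orientation: [-3.141, 0.001, 1.581]
contact_force: [0.4, 0.2, -2.5]
opening: 0.0617
t 24.7 tcp [0.4679 0.2019 0.1736] rpy [-1.7999e+02  8.0000e-02  9.0600e+01] open 0.0617
tool shift mm [  5.2   1.5 119.5] norm 119.6 turn rad 0.002
```

```bash
python3 -m crank '[[[0.004,0.001,0.03,0],[0,0,0.03,0],[0,0,0.025,0],[0,0,0.015,0],[0,0,0.008,0],[0,0,0,0],[0,0,0,0]]]' ; python3 plan.py 0.4693 0.207 0.0541 90.5
```

```text
t: 25.28
ee_pos: [0.4698, 0.2054, 0.0662]
orientation: [3.141, 0.001, 1.58]
contact_force: [1.1, -0.2, -1.7]
opening: 0.0615
t 25.28 tcp [0.4698 0.2054 0.0662] rpy [1.7996e+02 3.0000e-02 9.0530e+01] open 0.0615
tool shift mm [ 1.6 -0.5 12.1] norm 12.2 turn rad 0.001
```

```bash
python3 -m crank '[[[0.001,0,0.006,0],[0,0,0.004,0],[0,0,0.001,0],[0,0,0,0],[0,0,0,0]]]' ; python3 plan.py 0.4693 0.207 0.0541 90.5
```

```text
t: 25.7
ee_pos: [0.469, 0.2078, 0.055]
orientation: [3.141, -0.0, 1.583]
contact_force: [-0.5, -0.1, -1.7]
opening: 0.0612
t 25.7 tcp [0.469  0.2078 0.055 ] rpy [ 1.7998e+02 -1.0000e-02  9.0700e+01] open 0.0612
tool shift mm [-0.8  0.3  0.9] norm 1.3 turn rad 0.003
```

```bash
python3 -m crank '[[[0,0,0.001,0],[0,0,0,0],[0,0,0,0]]]' ;python3 -m crank '[[[0,0,0,0],[0,0,0,0],[0,0,0,0],[0,0,0,0],[0,0,0,0]]]' 1; python3 -m crank '[[[0,0,-0.01,0],[0,0,-0.03,0],[0,0,-0.04,0],[0,0,-0.04,0],[0,0,-0.04,0],[0,0,0,0],[0,0,0,0]]]'; python3 -m crank '[[[0.04,0,0,0],[0.04,0,0,0],[0.04,0,0,0],[0.04,0,0,0],[0.04,0,0,0],[0.04,0,0,0],[0.04,0,0,0],[0,0,0,0],[0,0,0,0]]]'
python3 - <<'E'
from station import *
from h import *
im=viewer.snapshot('top'); cv2.imwrite('pics/t6.png',im);cv2.imwrite('pics/t6z.png',cv2.resize(im[190:260,120:340],None,fx=3.6,fy=3.6,interpolation=cv2.INTER_CUBIC))
im=viewer.snapshot('scene'); cv2.imwrite('pics/s6.png',im)
E
```

```text
t: 25.95
ee_pos: [0.469, 0.2078, 0.054]
orientation: [3.141, -0.0, 1.583]
contact_force: [-0.0, -0.6, -1.1]
opening: 0.0618
t: 26.37
ee_pos: [0.469, 0.2077, 0.0539]
orientation: [3.141, -0.0, 1.583]
contact_force: [-0.2, -0.2, 0.9]
opening: 0.0855
t: 26.95
ee_pos: [0.4703, 0.2081, 0.2169]
orientation: [3.136, -0.003, 1.583]
contact_force: [0.6, -0.3, -0.3]
opening: 0.0852
t: 27.7
ee_pos: [0.4627, 0.4901, 0.2106]
orientation: [-3.137, 0.002, 1.588]
contact_force: [0.3, -0.5, -0.2]
opening: 0.0855
```

View pics/t6z.png

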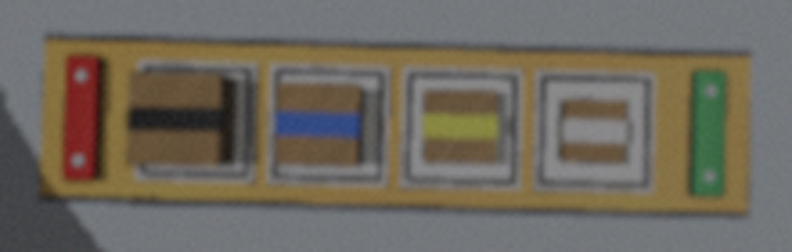

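View pics/s6.png

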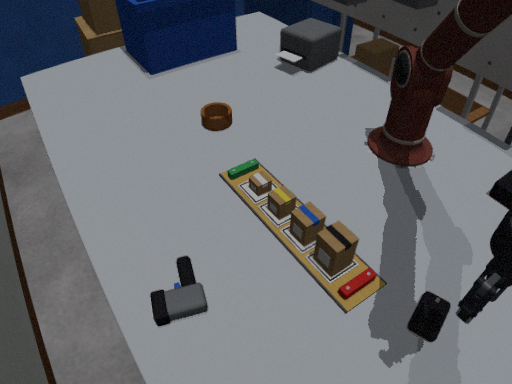

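All four stand in order from green to red. Now I'll check their centres on their top planes.

```bash
python3 - <<'E'
from station import *
from h import *
cal=viewer.calibration('top'); f=lambda P:(np.array(P,float)+.5)/3.6-.5+[120,190]
G=np.array([.4696,-.1554])
for n,P,h,k in (('white',[(562,99),(628,102),(627,164),(560,160)],.044,80),('yellow',[(425,91),(500,93),(498,163),(424,160)],.062,175),('blue',[(277,84),(363,86),(360,165),(276,163)],.08,270),('black',[(131,72),(224,74),(222,163),(128,163)],.098,365)):
    w=ray(cal,f(P),h); c=w.mean(0); e=np.roll(w,-1,0)-w
    print(n,c.round(4),np.linalg.norm(e,axis=1).round(3),'dx mm',round((c[0]-.4693)*1e3,1),'along err mm',round((c[1]-G[1])*1e3-k,1),'ang',np.degrees(np.arctan2(e[1,1],e[1,0])).round(1)%90)
s=bot.sense(); print(s['t'],s['ee_pos'],s['opening'])
E
```

```text
white [ 0.4686 -0.0744  0.044 ] [0.046 0.043 0.047 0.042] dx mm -0.7 along err mm 1.0 ang 0.30000000000001137
yellow [0.4693 0.0178 0.062 ] [0.051 0.048 0.05  0.047] dx mm -0.0 along err mm -1.8 ang 89.80000000000001
blue [0.4681 0.1139 0.08  ] [0.058 0.053 0.057 0.053] dx mm -1.2 along err mm -0.7 ang 89.5
black [0.4695 0.2078 0.098 ] [0.062 0.059 0.063 0.061] dx mm 0.2 along err mm -1.8 ang 0.5999999999999943
27.8 [0.46548672 0.48571245 0.21221763] 0.08557596785565687
```

```bash
python3 -c "
from station import ticket
print(ticket.finish_job())"
```

```text
the job is handed in; nothing more can be done
None
```

The four cartons now stand upright in the bays, in order from the green block to the red: white, yellow, blue, black. I handed the job in at about 28 s, and it reported no verdict. I picked each carton up once, set it down on its bay, released it and backed the arm clear.

The last top-camera check gave these results:
- **Position:** every carton is within about 2 mm of its bay's centre, both along and across the row. The limit is 12 mm, and the camera calibration itself is only good to about 2 mm.
- **Squareness:** each carton is square to the row to within about 1–2°. The limit is about 11°.
- **Other objects:** the scanner, tape roll and mouse look unmoved in the final scene picture. I did not measure them.

No check failed or disagreed beyond 2–3 mm. The one larger gap was an early tape-strip reading of the white carton, about 4 mm off. I dropped it in favour of the corner measurement, which the wrist camera confirmed.

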